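# Set the work under the drill and shut the hold-down strap

### The job

Slide the loose aluminium plate on the drill press bed so that it lies flush against the fence, pressed firmly home once with about 15 N but never rammed, and its scribed cross is straight under the tip of the drill; then take the hand off it. After that, swing the hinged steel hold-down strap over the plate and down until it rests fully home in its catch. Do not knock the drill, and leave the other things on the bench where they are.

Things in the scene. Friction and masses are not known exactly. Their poses are not given: they have to be found in the camera images.
- press: green bench drill press, fixed to the bench; place and yaw vary. Origin on the bench top straight under the drill tip; +x away from the robot, square to the fence; +y along the fence; z up (all mm below are in this frame). Bed: flat steel block, top at z = 40, x = -75 to 235, y = -180 to 180. A 48 mm column stands at (180, 88); see bit for what hangs from it.
- bit: chuck and drill, fixed; frame of the press. A level arm 36 mm wide, underside at z = 270, runs from the column to the spindle over the origin; the spindle housing (36 mm across) hangs down to z = 235, a 24 mm quill to 180, the chuck (38 mm across) to 118, then the bare 10 mm drill. Take care with wrist and gripper near it.
- drill_tip (a point): the point of the drill, 68 mm above the bench (12 mm above the plate's top)
- fence: straight steel bar fixed across the bed behind the plate, 16 mm thick, along the press's y for 360 mm; its top is 62 mm above the bench (22 mm above the bed). Same frame as the press. Pressing the plate home means a steady push on it of 8 to 30 N; the fence does not give, so stop by force.
- fence_face (a point): middle of the fence's front face, 45 mm beyond the drill tip in the press's +x, 51 mm above the bench
- work: bare aluminium plate, 100 (its x) x 200 (its y) x 16 mm, 0.6 to 1 kg, loose on the bed; it slides easily (1.5 to 5 N). Origin: centre of the underside. Its +x long edge goes against the fence. It starts 12 to 50 mm off the fence, turned up to 0.25 rad, up to 80 mm from its place to either side, its front edge overhanging the bed's front.
- spot (a point): the scribed dark cross on the plate's top, at x = +5 mm, y = +12 mm, z = +16 mm in the plate's frame, so 45 mm from the +x edge: with that edge flush on the fence only the sideways place remains to be set
- strap (a joint): angle of the hold-down strap (rad): 0 = closed (hard stop), level over the plate, end in the catch; grows as it opens up and away from the robot, to 1.85; starts at 1.6 to 1.8, leaning back past upright. Stiff hinge (0.3 N m): it stays where left and must be pushed all the way. Steel bar 24 wide, 7 thick, reaching 164 mm from the hinge; closed, it clears the plate by 5 mm.
- strap_hinge (a point): hinge axis of the strap (along the press's y), fixed on the fence at x = 68, y = -98, z = 64.5 mm in the press's frame; the strap swings in the plane y = -98
- catch (a point): the catch: between a pair of steel ears on the front (-x) face of the bed at x = -92, y = -98, z = 38 mm in the press's frame, ears reaching out to x = -105, all below the bed's top; the strap's lip drops between them
- strap_end (a point): middle of the strap's back (its upper face when closed), 150 mm from the hinge; a good place to push. Just beyond it, at the very end, a lip is turned 27 mm down (as seen when closed).
- jar: screw-top glass jar, 48 mm across, 75 mm tall, standing on the press base behind the fence, beneath the press arm; origin under its centre; a bystander, leave it
- hammer: hammer lying on the bench; a bystander, leave it
- wrench: wrench lying on the bench; a bystander, leave it
- screwdriver: screwdriver lying on the bench; a bystander, leave it
- bar_stock: steel round bar, 40 mm across, 160 mm long, lying on the bench; a bystander, leave it
- offcut: aluminium offcut 90 x 60 x 35 mm on the bench; a bystander, leave it
- oil_can: can, 64 mm across, 130 mm tall, on the bench; a bystander, leave it
There are look-alikes about, which are no part of the job. Leave any yellow look-alike of the work alone.

How it is judged:
By the outcome, as a careful person would: the job done as asked, in the order asked, and still so for the second after the job is handed in, with the robot touching nothing.
It also fails if it takes over 70 s, if anything falls off the work surface, if the arm or the gripper's body presses on something with over 40 N, if the wrist force passes 120 N, or if a joint passes its speed limit or range.

### The arm

A 7-joint arm with a two-finger parallel gripper is mounted at the origin on the work surface. World frame = base frame: x ahead of the robot, y to its left, z up, the work surface at z = 0. Lengths are in m, angles in rad, forces in N, time in s.
With the tool pointing down it reaches from about 0.425 to 0.875 m from the base axis. Payload 4.7 kg.
Tool frame: the origin (TCP) lies midway between the tips of the shut fingers; the grasp point (between the pads) lies 19 mm behind it; z points along the fingers, y is the line along which they close (so a half turn about z gives the same grasp; the last joint's range is limited). The gripper opens to 87 mm and grips with 3 to 60 N. Pads are 19 mm wide; open, the fingers measure 117 mm over their backs; the gripper's body (75 mm by 190 mm) begins 51 mm behind the grasp point.
Start: joints at [-1.217, 0.321, -0.07, 1.45, 0.023, 1.371, -0.057], TCP at [0.217, 0.613, 0.223] pointing down, gripper open.
Joint ranges: [-2.86, 2.86], [-0.3, 2.09], [-1.38, 1.24], [0.06, 2.45], [-1.56, 4.7], [0.09, 2.05], [-2.69, 2.69]. Speed limits (rad/s): [2.57, 2.57, 3.14, 3.14, 3.14, 3.14, 3.14].

### API

Orientations are given as a rotation vector (axis times angle).
In Python, from bench import ctrl gives the robot as it stands. The module is installed in compiled form; this text tells all that it offers.
- The arm moves only by the tool carry_out, never from a script. Its argument "steps" is a list of rows, each a list of 7 numbers: the turn, a rotation vector about the world's x, y, z in degrees, then the shift along the world's x, y, z in cm, then the opening, from 0 (shut) to 1 (fully open). A call has 1 to 12 rows; each row is the pose to reach, as a shift and turn from the pose commanded when the call began; what a row does not reach only later rows make up. A row lasts 1/10 s, in which the tool goes at most 50 mm and 8.59 degrees, less where a joint would pass 70% of its speed; a pose out of reach is approached as far as the arm can. A call with a gripper value outside its range is refused whole. The fingers move at their own pace and stop on an object; "squeeze" is the grip in N (left out, the last holds). Time passes only in rows, so rows that repeat a pose let the fingers close. It gives the time, the measured TCP pose, the force, the opening and the grip force at its end, in the units of the state.
- ctrl.get_state(): the state, without advancing time (a new reading comes with each control period).
- ctrl.get_image(name): name is "side" or "top"; returns a dict with "pixels" (400x640x3 uint8, red, green, blue), "camera_matrix" (3x3 intrinsics, pixels), "k1" (the pictures are not rectified: a ray, as slopes to the right and down, at radius r is drawn at 1 + k1 r^2 times it, then the intrinsics apply), "cam_to_world" (4x4, takes a point from camera to world coordinates). Camera axes: x right, y down, z forward; pixel columns grow to the right and rows downward; lengths in m; the calibration is good to about 2 mm. A picture is of the moment at which its call begins. There is no depth.
- ctrl.close_job(): hands the job in; it is judged then, once.
The state is a dict: "time": time; "joint_positions": joint angles; "qd": joint speeds; "joint_torque": joint torques, N m; "position": TCP position; "tool_rot": TCP orientation; "ft_force": force on the tool from outside, world axes, zero at the start; "torque": the same for the moment, N m; "grip_width": opening from 0.0 (shut) to 1.0 (fully open); "grip_force": force on a finger pad.
Only numpy, scipy, OpenCV 4.12 (cv2) and the standard library are available. Lean on these libraries where they do the work, as an engineer would, in place of code of your own. Each camera call takes 0.05 s, during which the arm holds its last target. There are 200 camera calls.

## Working session

There is one attempt and no reset: what is moved stays moved. The work goes in short steps, Python scripts to look and compute and a tool call to move; the robot and the scene stay as the last step left them, time stands still between calls to the robot, and variables do not carry over. Pictures are saved under pics/ and viewed, at most 10 in all, crops included, and the job is handed in when it is done.

Besides the shell and the picture viewer there is one more tool, called after "Emit:" as name(argument=value, ...), one argument or row to a line, values as JSON. carry_out: Moves the arm, as the interface text tells. Its arguments: {"type":"object","properties":{"steps":{"type":"array","items":{"type":"array","items":{"type":"number"}}},"squeeze":{"type":"number"}},"required":["steps"]}

```bash
mkdir -p pics; cat > h.py <<'E'
import numpy as np, cv2, pickle
from bench import ctrl
def grab(n,tag):
    d=ctrl.get_image(n); pickle.dump(d,open(f'pics/{tag}.pkl','wb'))
    cv2.imwrite(f'pics/{tag}.png',cv2.cvtColor(d['pixels'],cv2.COLOR_RGB2BGR)); return d
def load(tag): return pickle.load(open(f'pics/{tag}.pkl','rb'))
def ray(d,px):
    p=cv2.undistortPoints(np.array([[px]],float),d['camera_matrix'],np.array([d['k1'],0,0,0.]))[0,0]
    T=d['cam_to_world']; return T[:3,3],T[:3,:3]@np.array([p[0],p[1],1])
def onz(d,px,z):
    o,r=ray(d,px); return o+r*(z-o[2])/r[2]
def proj(d,P):
    T=np.linalg.inv(d['cam_to_world']); return cv2.projectPoints(np.array(P,float).reshape(-1,1,3),cv2.Rodrigues(T[:3,:3])[0],T[:3,3],d['camera_matrix'],np.array([d['k1'],0,0,0.]))[0][:,0]
def tri(d1,p1,d2,p2):
    A=[];b=[];
    for d,p in((d1,p1),(d2,p2)):
        o,r=ray(d,p); r=r/np.linalg.norm(r); M=np.eye(3)-np.outer(r,r); A.append(M); b.append(M@o)
    return np.linalg.lstsq(np.vstack(A),np.hstack(b),rcond=None)[0]
E
python3 - <<'E'
from h import *
for n in('side','top'):
    d=grab(n,n+'0'); print(d['cam_to_world'].round(3).tolist(),d['camera_matrix'].tolist(),d['k1'])
print(ctrl.get_state())
E
```

```text
[[-0.976, -0.1, 0.191, 0.2], [-0.215, 0.521, -0.826, 1.383], [-0.017, -0.848, -0.53, 0.987], [0.0, 0.0, 0.0, 1.0]] [[493.0656128188367, 0.0, 322.920835062437], [0.0, 493.0656128188367, 196.01989809179787], [0.0, 0.0, 1.0]] 0.018655649462987818
[[0.077, -0.973, 0.22, 0.276], [-0.997, -0.076, 0.013, -0.052], [0.004, -0.22, -0.975, 1.296], [0.0, 0.0, 0.0, 1.0]] [[458.7749632485323, 0.0, 317.6056830213098], [0.0, 458.7749632485323, 194.98115221130874], [0.0, 0.0, 1.0]] -0.03793967345831102
{'time': 0.1, 'joint_positions': array([-1.21693915,  0.32173957, -0.07005302,  1.45154493,  0.02258972,
        1.37078114, -0.05692884]), 'qd': array([ 1.46337395e-03, -2.57675199e-03,  6.94923521e-04, -2.32293938e-03,
        3.79610072e-05,  2.33676983e-03, -3.60801327e-04]), 'joint_torque': array([-4.46801168e-04, -4.92575598e+01, -4.05951971e-01, -3.13397634e+01,
       -6.41840743e-02,  3.94954195e-02,  7.05024740e-05]), 'position': array([0.21651666, 0.61236436, 0.22158071]), 'tool_rot': array([-5.31144632e-01, -3.09616911e+00,  2.63203456e-03]), 'ft_force': array([ 0.86582194, -0.90815824, -0.67342647]), 'torque': array([-0.02949572,  0.00040224, -0.00116977]), 'grip_force': 0.0, 'grip_width': 0.9981554145394996}
```

View pics/side0.png

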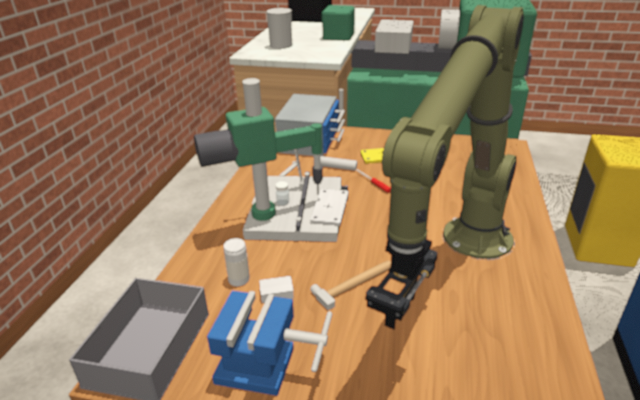

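View pics/top0.png

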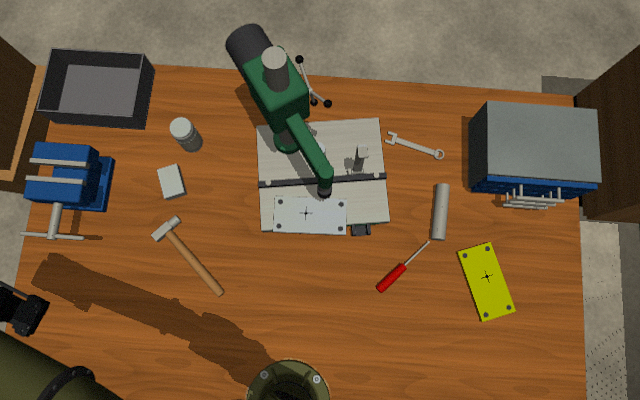

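Top view: the bare plate lies at about (310,215) with its cross at (306,213). The yellow plate at (487,277) is the look-alike, since the work is bare aluminium and sits on the press bed. The upright strap is at about (361,158), with the catch at (361,229). One enlarged crop to confirm.

```bash
python3 - <<'E'
from h import *
im=cv2.imread('pics/top0.png')
a=cv2.resize(im[110:245,245:400],None,fx=5,fy=5,interpolation=cv2.INTER_CUBIC)[:, :775]
im=cv2.imread('pics/side0.png')
b=cv2.resize(im[125:245,230:380],None,fx=5,fy=5,interpolation=cv2.INTER_CUBIC)
cv2.imwrite('pics/ct.png',a[:600+75][75:]);cv2.imwrite('pics/cs.png',b)
E
```

```text
(no output)
```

View pics/ct.png

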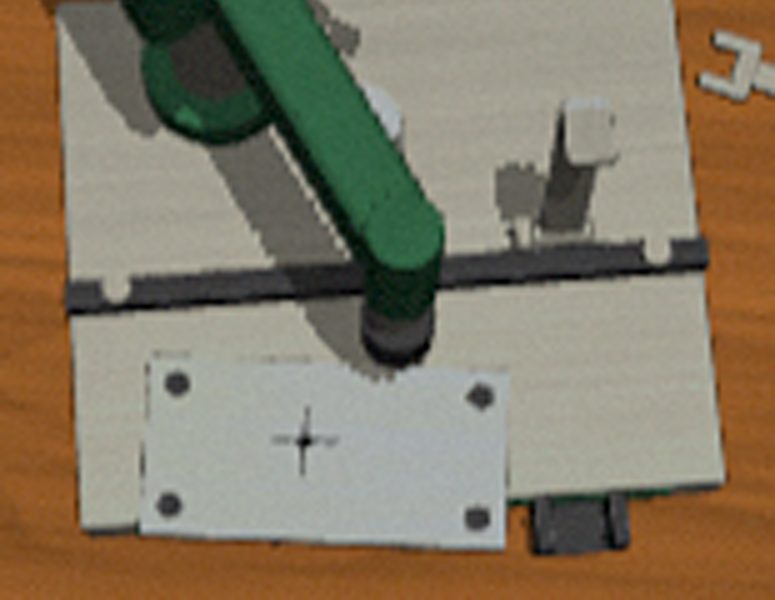

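View pics/cs.png

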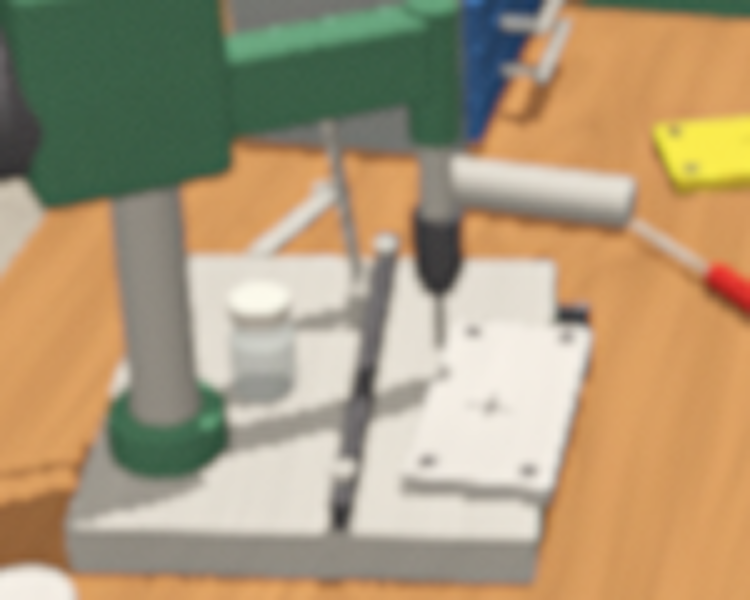

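Confirmed. The bare plate is on the bed with its cross at about (305.5,213), the strap stands upright, and the fence is the dark bar. Side view: the drill tip is at about (318,194). Now measuring.

```bash
cat > meas.py <<'E'
from h import *
import sys
def edge(g,cols,r0,r1,sgn):
    # subpixel strongest vertical gradient of sign sgn per column
    out=[]
    for c in cols:
        d=sgn*np.diff(g[r0:r1,c].astype(float)); k=d.argmax()
        if d[k]<15: continue
        s=slice(max(0,k-1),k+2); w=np.clip(d[s],0,None); out.append((c,r0+0.5+(w*np.arange(s.start,s.start+len(w))).sum()/w.sum()))
    return np.array(out)
def fit(d,pts,z):
    P=np.array([onz(d,p,z)[:2] for p in pts]); 
    for _ in range(3):
        vx,vy,x,y=cv2.fitLine(P.astype(np.float32),cv2.DIST_HUBER,0,1e-4,1e-4).ravel()
        r=(P[:,0]-x)*vy-(P[:,1]-y)*vx; P=P[abs(r)<max(.0015,2*np.median(abs(r)))]
    a=np.arctan2(vy,vx); a=(a+np.pi/2)%np.pi-np.pi/2
    return (x,y),(vx,vy),np.abs(r).mean(),len(P)
def press(tag='top0'):
    d=load(tag); g=cv2.cvtColor(d['pixels'],cv2.COLOR_RGB2GRAY)
    cols=[c for c in range(262,384) if not(294<c<332)]
    lo=[];hi=[]
    for c in cols:
        y=182-(c-260)*9/127
        e=edge(g,[c],int(y)-1,int(y)+9,1); lo+=list(e)
        e=edge(g,[c],int(y)-7,int(y)+2,-1); hi+=list(e)
    return d,g,lo,hi
if __name__=='__main__':
    d,g,lo,hi=press()
    for n,e,z in(('fence front bottom',lo,.04),('front bottom as z62',lo,.062),('fence back top',hi,.062)):
        (x,y),(vx,vy),r,k=fit(d,e,z); yaw=np.arctan2(-vx,vy) if vy>0 else np.arctan2(vx,-vy)
        print(n,x,y,'yaw',yaw,r,k,'x-axis offset',np.cos(yaw)*x+np.sin(yaw)*y)
    E=[(245+(a+.5)/5-.5,125+(b+.5)/5-.5) for a,b in((82,528),(723,487),(673,0))]
    for p in E: print('bed corner',onz(d,p,.04))
    for p in((151,354),(508,374),(504,549),(140,534),(306,440)):
        print('plate',onz(d,(245+(p[0]+.5)/5-.5,125+(p[1]+.5)/5-.5),.056))
    s=load('side0'); print('tip',onz(s,(230+440.5/5-.5,125+347/5-.5),.068))
E
python3 meas.py
```

```text
fence front bottom 0.5846421 0.013668796 yaw 0.15076336 0.00039670501521587323 85 x-axis offset 0.5800633
front bottom as z62 0.57923883 0.012514276 yaw 0.15076323 0.00038975886158657875 85 x-axis offset 0.57454795
fence back top 0.6025099 -0.0030713924 yaw 0.15110584 0.00048597574352893404 65 x-axis offset 0.59518206
bed corner [0.44784992 0.11315948 0.04      ]
bed corner [ 0.49806744 -0.23899893  0.04      ]
bed corner [ 0.78291947 -0.1978923   0.04      ]
plate [0.54535712 0.08294988 0.056     ]
plate [ 0.54935332 -0.11507322  0.056     ]
plate [ 0.45194947 -0.11905195  0.056     ]
plate [0.44484229 0.07919541 0.056     ]
plate [ 0.50372438 -0.0066883   0.056     ]
tip [ 0.55199118 -0.05989871  0.068     ]
```

```bash
cat > m2.py <<'E'
from meas import *
d,g,lo,hi=press(); yaw=.150; c,s=np.cos(yaw),np.sin(yaw)
def loc(P): return np.array([c*P[0]+s*P[1],-s*P[0]+c*P[1]])
def ledge(r,c0,c1,sgn,img=g):
    e=edge(img.T,[r],c0,c1,sgn); return e[0,1] if len(e) else None
print('bed L/R');
for r in range(140,170,6):
    print(r,[loc(onz(d,(ledge(r,252,266,1),r),.04)).round(4).tolist() if ledge(r,252,266,1) else 0, loc(onz(d,(ledge(r,374,392,-1),r),.04)).round(4).tolist() if ledge(r,374,392,-1) else 0])
h=cv2.cvtColor(d['pixels'],cv2.COLOR_RGB2HSV); m=d['pixels']
print('catch/chuck rows gray')
for r in(228,230,232): print(r,g[r,346:378].tolist())
for r in(186,188,190,192,194,196,198): print(r,g[r,312:338].tolist())
s0=load('side0'); gs=cv2.cvtColor(s0['pixels'],cv2.COLOR_RGB2GRAY)
for r in(172,176,180,184,186,188,190,192,194,196,198,200): print(r,gs[r,310:326].tolist())
E
python3 m2.py
```

```text
bed L/R
140 [[0.7229, 0.0456], [0.6972, -0.3115]]
146 [[0.7047, 0.0461], [0.6788, -0.3122]]
152 [[0.6865, 0.0455], [0.6607, -0.3116]]
158 [[0.6684, 0.0452], [0.6427, -0.3115]]
164 [[0.6505, 0.0456], [0.6247, -0.3123]]
catch/chuck rows gray
228 [79, 98, 99, 83, 64, 22, 73, 61, 62, 54, 65, 61, 60, 60, 58, 60, 62, 59, 65, 55, 20, 59, 58, 59, 75, 98, 101, 95, 99, 95, 94, 96]
230 [83, 99, 103, 85, 57, 27, 58, 61, 61, 65, 61, 64, 62, 59, 63, 65, 61, 65, 62, 61, 23, 34, 65, 62, 79, 100, 101, 98, 99, 99, 97, 96]
232 [104, 104, 100, 104, 67, 33, 36, 62, 67, 81, 67, 57, 65, 59, 61, 61, 61, 64, 66, 37, 18, 9, 62, 67, 61, 92, 100, 100, 101, 101, 101, 103]
186 [96, 99, 97, 98, 103, 56, 32, 23, 23, 27, 24, 25, 22, 19, 33, 27, 29, 26, 36, 60, 166, 167, 165, 166, 166, 166]
188 [98, 95, 99, 104, 102, 56, 33, 37, 40, 43, 31, 26, 31, 29, 31, 29, 33, 48, 65, 51, 151, 167, 163, 166, 165, 167]
190 [102, 99, 99, 99, 103, 53, 48, 31, 37, 36, 44, 48, 47, 52, 53, 58, 57, 66, 55, 62, 164, 166, 166, 169, 166, 165]
192 [101, 99, 97, 98, 107, 44, 22, 50, 62, 63, 55, 63, 60, 64, 58, 63, 61, 63, 35, 95, 165, 166, 1
[... 676 characters left out ...]
 222, 223, 221, 222]
186 [223, 223, 223, 224, 224, 217, 192, 154, 161, 199, 219, 223, 222, 222, 222, 222]
188 [224, 224, 224, 223, 223, 217, 192, 154, 157, 196, 218, 225, 226, 223, 222, 223]
190 [224, 224, 224, 224, 224, 218, 194, 156, 158, 199, 226, 234, 226, 206, 192, 201]
192 [224, 224, 224, 224, 223, 219, 196, 160, 161, 204, 231, 238, 232, 217, 207, 210]
194 [225, 225, 225, 224, 224, 220, 207, 188, 193, 220, 237, 241, 240, 239, 237, 237]
196 [225, 225, 224, 224, 224, 224, 222, 221, 225, 234, 240, 240, 239, 238, 237, 237]
198 [226, 225, 224, 224, 224, 224, 221, 209, 200, 210, 227, 237, 238, 238, 237, 238]
200 [218, 211, 203, 200, 200, 199, 199, 194, 192, 206, 226, 237, 238, 238, 238, 238]
```

```bash
python3 - <<'E'
from meas import *
d=load('top0');s=load('side0');yaw=.150;c,sn=np.cos(yaw),np.sin(yaw)
def loc(P): return (np.array([c*P[0]+sn*P[1],-sn*P[0]+c*P[1]])).round(4)
for z in(.112,.118,.14): print('chuck top view',z,loc(onz(d,(324.0,194),z)))
for r in(193.9,194.5,195): 
    P=onz(s,(317.5,r),.068); print('tip side',r,P,loc(P))
# predicted from origin candidates
for o in((.535,-.133),(.5355,-.137),(.5365,-.141)):
    w=np.array([c*o[0]-sn*o[1],sn*o[0]+c*o[1]]); f=lambda x,y,z:[w[0]+c*x-sn*y,w[1]+sn*x+c*y,z]
    print(o,w,'side tip',proj(s,[f(0,0,.068)]),'top chuck L/R z.118/.14',proj(d,[f(0,19,.13),f(0,-19,.13)]).round(1).tolist(),'strap/catch top',proj(d,[f(-98,-98,38)] if 0 else [f(-.105,-.098,.038),f(.068,-.098,.0645)]).round(1).tolist(),'bed corners side',proj(s,[f(-.075,.18,.04),f(.235,.18,.04),f(-.075,-.18,.04),f(.045,.18,.062),f(.061,.18,.062),f(.235,-.18,.04)]).round(1).tolist())
E
```

```text
chuck top view 0.112 [ 0.5331 -0.1338]
chuck top view 0.118 [ 0.5317 -0.1336]
chuck top view 0.14 [ 0.5267 -0.1329]
tip side 193.9 [ 0.55233932 -0.05983181  0.068     ] [ 0.5372 -0.1417]
tip side 194.5 [ 0.5514368  -0.05590538  0.068     ] [ 0.5369 -0.1377]
tip side 195 [ 0.55068739 -0.05264507  0.068     ] [ 0.5366 -0.1343]
(0.535, -0.133) [ 0.5488678  -0.05155715] side tip [[317.93361524 195.21166856]] top chuck L/R z.118/.14 [[201194.8, -13962.2], [-24945.7, 1994.8]] strap/catch top [[361.5, 233.8], [356.5, 170.9]] bed corners side [[337.0, 232.4], [242.5, 230.0], [341.0, 177.1], [299.9, 226.0], [295.0, 225.8], [261.4, 175.6]]
(0.5355, -0.137) [ 0.54995994 -0.05543752] side tip [[317.87756369 194.61027752]] top chuck L/R z.118/.14 [[200921.7, -13937.8], [-24953.5, 1996.0]] strap/catch top [[362.9, 233.5], [357.9, 170.7]] bed corners side [[336.9, 231.7], [242.6, 229.3], [340.9, 176.6], [299.9, 225.2], [295.0, 225.1], [261.5, 175.1]]
(0.5365, -0.141) [ 0.55154646 -0.05924316] side tip [[317.68095089 194.00827171]] top chuck L/R z.118/.14 [[200566.8, -13902.4], [-24955.2, 1997.5]] strap/catch top [[364.3, 233.0], [359.3, 170.2]] bed corners side [[336.7, 231.0], [242.6, 228.5], [340.7, 176.1], [299.7, 224.5], [294.8, 224.4], [261.4, 174.6]]
```

Emit:
carry_out(
  steps=[
    [0,0,-5.2,2.4,-4.0,0,0.6],
    [0,0,-10.3,4.7,-8.1,0,0.6],
    [0,0,-15.5,7.1,-12.2,0,0.6],
    [0,0,-20.6,9.4,-16.3,0,0.6],
    [0,0,-25.8,11.8,-20.3,0,0.6],
    [0,0,-31,14.1,-24.4,0,0.6],
    [0,0,-36.1,16.5,-28.5,0,0.6],
    [0,0,-41.3,18.9,-32.5,0,0.6],
    [0,0,-46.4,21.2,-36.6,0,0.6],
    [0,0,-51.6,23.6,-40.7,0,0.6],
    [0,0,-56.7,25.9,-44.7,0,0.6],
    [0,0,-61.9,28.3,-48.3,0,0.6],
  ],
)

```text
time: 1.3
position: [0.5001, 0.1275, 0.2225]
tool_rot: [-2.053, -2.378, -0.0]
ft_force: [0.3, 0.2, -0.3]
grip_width: 0.598
grip_force: 0.0
```

Emit:
carry_out(
  steps=[
    [0,0,0,0,0,-4.5,0.6],
    [0,0,0,0,0,-9,0.6],
    [0,0,0,0,0,-13,0.6],
    [0,0,0,0,0,-16,0.6],
    [0,0,0,0,0,-17.5,0.6],
    [0,0,0,0,0,-17.5,0.6],
  ],
)

```text
time: 1.9
position: [0.4972, 0.129, 0.0448]
tool_rot: [-2.046, -2.381, 0.009]
ft_force: [-0.7, 1.5, -0.3]
grip_width: 0.598
grip_force: 0.0
```

```bash
python3 - <<'E'
from h import *
grab('top','t1'); st=ctrl.get_state(); print(st['position'],st['tool_rot'],st['ft_force'])
im=cv2.imread('pics/t1.png'); cv2.imwrite('pics/t1c.png',cv2.resize(im[125:245,240:400],None,fx=5,fy=5,interpolation=cv2.INTER_CUBIC))
E
```

```text
[0.49865738 0.1294318  0.04658212] [-2.04740099 -2.38156357  0.00409074] [0.39847517 0.00986588 0.29568064]
```

View pics/t1c.png

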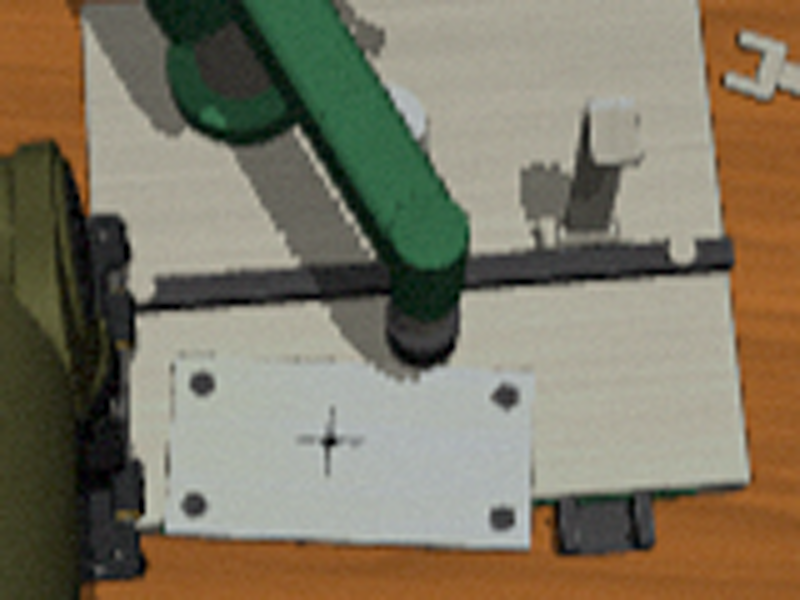

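Emit:
carry_out(
  steps=[
    [0,0,0,-2.0,-0.3,0,0.6],
    [0,0,0,-1.8,-1.8,0,0.6],
    [0,0,0,-1.6,-2.8,0,0.6],
    [0,0,0,-1.5,-3.5,0,0.6],
    [0,0,0,-1.4,-4.2,0,0.6],
    [0,0,0,-1.3,-4.9,0,0.6],
    [0,0,0,-1.2,-5.6,0,0.6],
    [0,0,0,-1.1,-6.3,0,0.6],
    [0,0,0,-1.0,-7.0,0,0.6],
    [0,0,0,-0.9,-7.6,0,0.6],
    [0,0,0,-0.8,-8.1,0,0.6],
    [0,0,0,-0.8,-8.1,0,0.6],
  ],
)

```text
time: 3.15
position: [0.4919, 0.0474, 0.0475]
tool_rot: [2.049, 2.38, -0.001]
ft_force: [0.5, -0.3, -0.4]
grip_width: 0.601
grip_force: 0.0
```

```bash
python3 - <<'E'
from h import *
d=grab('top','t2'); grab('side','s2'); st=ctrl.get_state(); print(st['position'],st['tool_rot'],st['ft_force'])
a=cv2.imread('pics/t2.png');b=cv2.imread('pics/s2.png')
cv2.imwrite('pics/t2c.png',cv2.hconcat([cv2.resize(x,(400,600),interpolation=cv2.INTER_CUBIC) for x in(a[125:245,290:370],b[145:235,285:345])]))
E
```

```text
[0.49182433 0.04804552 0.0475386 ] [ 2.04801275e+00  2.38119298e+00 -8.57462930e-04] [-0.23157525 -0.29467377 -0.35157532]
```

View pics/t2c.png

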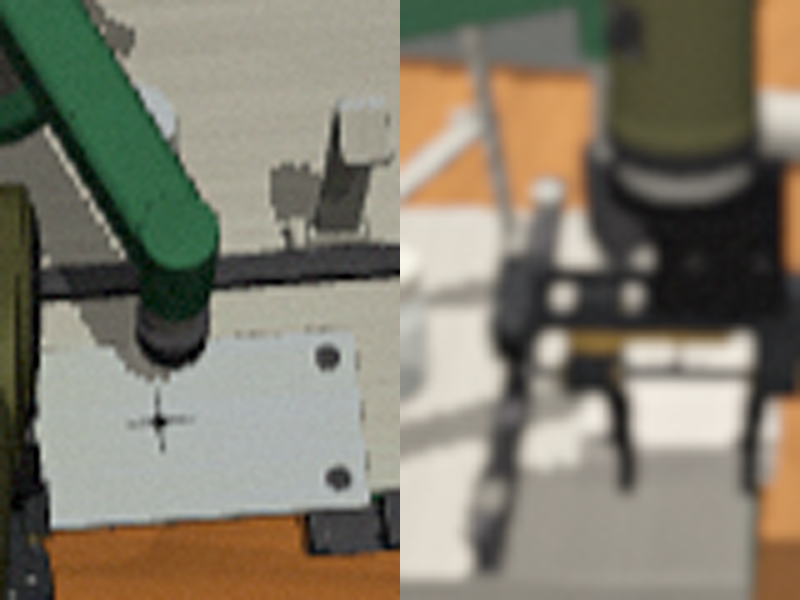

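The plate is now square to the fence with the fingers on its left end. The cross is at about top pixel (321.2,209.0).

```bash
cat >> h.py <<'E'
Y=.1505;C,S=np.cos(Y),np.sin(Y)
def loc(P): return np.array([C*P[0]+S*P[1],-S*P[0]+C*P[1]])
def cross(d,x0,y0,w=9):
    g=cv2.cvtColor(d['pixels'],cv2.COLOR_RGB2GRAY).astype(float)[y0-w:y0+w+1,x0-w:x0+w+1]
    k=np.clip(np.median(g)-25-g,0,None); 
    # centroid of column/row profile: strongest line
    yy,xx=np.mgrid[-w:w+1,-w:w+1]; c=np.array([0.,0.])
    for _ in range(10):
        m=k*(np.hypot(xx-c[0],yy-c[1])<3); c=np.array([(m*xx).sum(),(m*yy).sum()])/m.sum()
    return c+[x0,y0]
E
python3 - <<'E'
from h import *
for t,x,y in(('top0',306,213),('t2',321,209)):
    d=load(t); p=cross(d,x,y); print(p,onz(d,p,.056),loc(onz(d,p,.056)))
d=load('t2')
L=lambda a,b:(290+(a+.5)/5-.5,125+(b+.5)/5-.5)
for p in(L(355,332),L(369,505),L(52,528)): print(loc(onz(d,p,.056)))
d0=load('top0')
for r in (190,192): print('chuck y', [loc(onz(d0,(x,r),.125))[1] for x in(316.6,331.5)])
st=ctrl.get_state(); print('tcp',loc(st['position']))
E
```

```text
[305.4982699  212.79354095] [ 0.50312151 -0.00590616  0.056     ] [ 0.49654881 -0.08127366]
[321.42539683 208.86243386] [ 0.51747414 -0.04871794  0.056     ] [ 0.50432033 -0.12575343]
[ 0.54675804 -0.23816513]
[ 0.44947007 -0.23665928]
[ 0.44954029 -0.06304915]
chuck y [np.float64(-0.11511517278857315), np.float64(-0.1541167271428411)]
chuck y [np.float64(-0.11472035819026609), np.float64(-0.15368327750342187)]
tcp [ 0.49346845 -0.02623803]
```

Emit:
carry_out(
  steps=[
    [0,0,0,0.05,-0.4,0,0.6],
    [0,0,0,0.1,-0.8,0,0.6],
    [0,0,0,0.1,-0.8,0,0.6],
    [0,0,0,0.1,-0.8,0,0.6],
    [0,0,0,-0.2,1.0,0,0.6],
    [0,0,0,-1.0,3.0,2,0.6],
    [0,0,0,-3.0,5,5,0.6],
  ],
)

```text
time: 3.95
position: [0.4611, 0.0984, 0.0969]
tool_rot: [2.05, 2.38, -0.005]
ft_force: [0.3, 1.4, 0.1]
grip_width: 0.593
grip_force: 0.0
```

```bash
python3 - <<'E'
from h import *
d=grab('top','t3'); st=ctrl.get_state(); print(st['position'],st['joint_positions'].round(3))
p=cross(d,324,209); print(p,onz(d,p,.056),loc(onz(d,p,.056)))
E
```

```text
[0.46073086 0.10332239 0.10192797] [-0.683  0.034  0.418  2.041 -0.018  1.067 -0.103]
[324.11598746 208.63009404] [ 0.51869633 -0.05605635  0.056     ] [ 0.50442844 -0.13319214]
```

Emit:
carry_out(
  steps=[
    [0,0,-8.2,0,0,0,1],
    [0,0,-16.4,0,0,0,1],
    [0,0,-24.5,0,0,0,1],
    [0,0,-32.7,0,0,0,1],
    [0,0,-40.9,-0.5,0,0,1],
    [0,0,-49.1,-1,0,0,1],
    [0,0,-57.3,-1.5,0,0,1],
    [0,0,-65.4,-2,0,0,1],
    [0,0,-73.6,-2.5,0,0,1],
    [0,0,-81.8,-2.7,0,0,1],
    [0,0,-90,-2.7,0,0,1],
    [0,0,-90,-2.7,0,0,1],
  ],
)

```text
time: 5.2
position: [0.4348, 0.0984, 0.0976]
tool_rot: [3.132, 0.235, 0.001]
ft_force: [-0.1, -1.1, -0.9]
grip_width: 1.001
grip_force: 0.0
```

Emit:
carry_out(
  steps=[
    [0,0,0,0,-4,0,1],
    [0.8,-5,0,0,-8,0,1],
    [1.5,-9.9,0,0,-12,0,1],
    [1.5,-9.9,0,0,-16,0,1],
    [1.5,-9.9,0,0,-18.1,-2,1],
    [1.5,-9.9,0,0,-18.1,-5,1],
    [1.5,-9.9,0,0,-18.1,-5,1],
    [1.5,-9.9,0,0,-18.1,-5,1],
  ],
)

```text
time: 6.0
position: [0.4344, -0.0821, 0.0476]
tool_rot: [-3.108, -0.238, -0.27]
ft_force: [0.7, -0.2, -0.0]
grip_width: 1.002
grip_force: 0.0
```

```bash
python3 - <<'E'
from h import *
grab('top','t4'); grab('side','s4'); st=ctrl.get_state(); print(st['position'],loc(st['position']),st['tool_rot'],st['ft_force'],st['joint_positions'].round(3))
a=cv2.imread('pics/t4.png');b=cv2.imread('pics/s4.png')
cv2.imwrite('pics/t4c.png',cv2.hconcat([cv2.resize(x,(400,600),interpolation=cv2.INTER_CUBIC) for x in(a[145:265,290:370],b[105:225,280:360])]))
E
```

```text
[ 0.43575236 -0.08178609  0.04877177] [ 0.41856433 -0.14619504] [-3.1076741  -0.23825844 -0.27489408] [ 0.32390721 -0.89762398  0.09144329] [-0.556 -0.123  0.707  2.294  0.039  0.773 -1.289]
```

View pics/t4c.png

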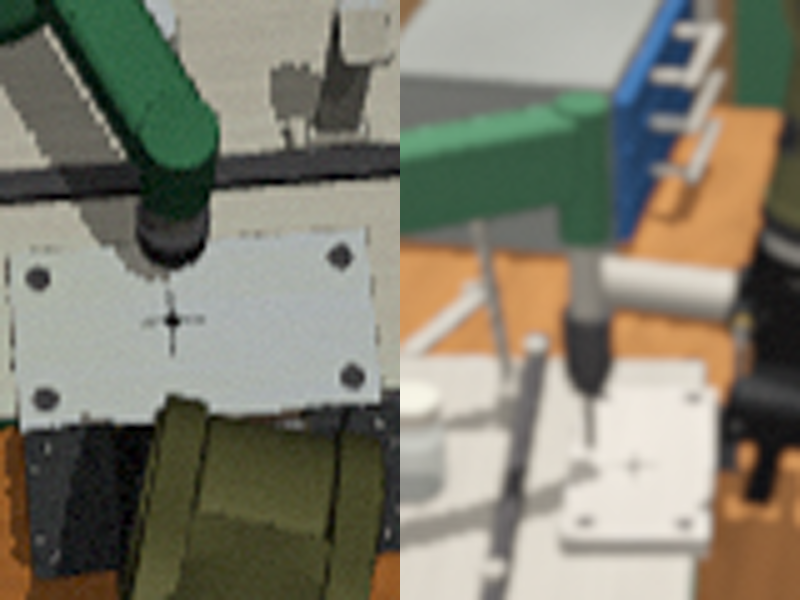

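Emit:
carry_out(
  steps=[
    [0,0,0,1.0,0.15,0,1],
    [0,0,0,1.7,0.25,0,1],
    [0,0,0,2.3,0.35,0,1],
    [0,0,0,2.8,0.42,0,1],
    [0,0,0,3.3,0.5,0,1],
    [0,0,0,3.7,0.56,0,1],
    [0,0,0,4.0,0.6,0,1],
    [0,0,0,4.3,0.65,0,1],
    [0,0,0,4.3,0.65,0,1],
  ],
)

```text
time: 7.0
position: [0.4781, -0.0756, 0.0476]
tool_rot: [-3.108, -0.235, -0.273]
ft_force: [-0.9, 0.0, 0.4]
grip_width: 1.0
grip_force: 0.4
```

```bash
cat > q.py <<'E'
from h import *
import sys
d=grab('top',sys.argv[1]); st=ctrl.get_state(); print(st['time'],loc(st['position']),st['position'][2],'F',loc(st['ft_force']),st['ft_force'][2])
p=cross(d,324,int(sys.argv[2])); P=loc(onz(d,p,.056)); print(p,P)
g=cv2.cvtColor(d['pixels'],cv2.COLOR_RGB2GRAY); print('gap px',[(c,g[176:206,c].tolist()) for c in(300,345)])
E
python3 q.py t5 204
```

```text
7.05 [ 0.46137934 -0.14646646] 0.047680278274632254 F [-0.75947863  0.30706463] -1.0187344307895314
[322.         204.61538462] [ 0.51610217 -0.12823623]
gap px [(300, [109, 99, 71, 55, 60, 68, 62, 46, 12, 98, 158, 175, 176, 177, 177, 174, 177, 174, 177, 176, 173, 176, 175, 175, 180, 175, 175, 173, 175, 176]), (345, [63, 61, 63, 66, 45, 8, 132, 166, 166, 180, 174, 177, 175, 178, 174, 177, 176, 175, 177, 176, 176, 178, 177, 177, 180, 177, 175, 176, 173, 178])]
```

Emit:
carry_out(
  steps=[
    [0,0,0,0.1,0.015,0,1],
    [0,0,0,0.2,0.03,0,1],
    [0,0,0,0.3,0.045,0,1],
    [0,0,0,0.3,0.045,0,1],
  ],
)

```text
time: 7.45
position: [0.4808, -0.0752, 0.0476]
tool_rot: [-3.108, -0.235, -0.273]
ft_force: [-2.1, 0.2, 0.7]
grip_width: 0.998
grip_force: 1.0
```

Emit:
carry_out(
  steps=[
    [0,0,0,0.1,0.015,0,1],
    [0,0,0,0.2,0.03,0,1],
    [0,0,0,0.2,0.03,0,1],
  ],
)

```text
time: 7.75
position: [0.4829, -0.0749, 0.0476]
tool_rot: [-3.108, -0.235, -0.273]
ft_force: [-2.3, -1.2, 0.6]
grip_width: 0.996
grip_force: 0.9
```

Emit:
carry_out(
  steps=[
    [0,0,0,0.1,0.015,0,1],
    [0,0,0,0.1,0.015,0,1],
  ],
)

```text
time: 7.95
position: [0.4838, -0.0747, 0.0476]
tool_rot: [-3.108, -0.235, -0.273]
ft_force: [-1.6, -0.6, 0.6]
grip_width: 1.001
grip_force: 1.0
```

Emit:
carry_out(
  steps=[
    [0,0,0,0.05,0.01,0,1],
    [0,0,0,0.1,0.015,0,1],
    [0,0,0,0.1,0.015,0,1],
  ],
)

```text
time: 8.25
position: [0.4847, -0.0746, 0.0476]
tool_rot: [-3.108, -0.235, -0.272]
ft_force: [-2.6, -0.3, 0.3]
grip_width: 0.998
grip_force: 1.1
```

```bash
python3 q.py t6 203
```

```text
8.3 [ 0.46810885 -0.14643194] 0.04761754154385167 F [-1.74514138 -0.24013368] 0.13457287595416487
[322.14166667 196.3       ] [ 0.53951047 -0.13041048]
gap px [(300, [109, 99, 72, 58, 63, 62, 66, 46, 37, 141, 179, 176, 181, 175, 175, 173, 177, 179, 174, 176, 178, 179, 175, 176, 175, 175, 177, 175, 175, 174]), (345, [59, 62, 65, 64, 45, 60, 146, 180, 176, 176, 175, 177, 175, 179, 176, 175, 175, 176, 177, 176, 176, 178, 178, 176, 175, 179, 180, 177, 158, 95])]
```

Emit:
carry_out(
  steps=[
    [0,0,0,0.05,0.01,0,1],
    [0,0,0,0.1,0.015,0,1],
    [0,0,0,0.1,0.015,0,1],
  ],
)

```text
time: 8.6
position: [0.4858, -0.0744, 0.0476]
tool_rot: [-3.108, -0.234, -0.272]
ft_force: [-1.9, -0.2, 0.1]
grip_width: 1.0
grip_force: 1.1
```

Emit:
carry_out(
  steps=[
    [0,0,0,0.05,0.01,0,1],
    [0,0,0,0.1,0.015,0,1],
    [0,0,0,0.1,0.015,0,1],
  ],
)

```text
time: 8.9
position: [0.4866, -0.0743, 0.0475]
tool_rot: [-3.108, -0.235, -0.272]
ft_force: [-3.4, -0.0, 1.8]
grip_width: 0.998
grip_force: 1.5
```

Contact is beginning, so I'll take small steps from here.

Emit:
carry_out(
  steps=[
    [0,0,0,0.05,0.01,0,1],
    [0,0,0,0.05,0.01,0,1],
  ],
)

```text
time: 9.1
position: [0.4867, -0.0743, 0.0474]
tool_rot: [-3.108, -0.234, -0.271]
ft_force: [-4.2, -1.1, 2.7]
grip_width: 0.998
grip_force: 2.4
```

Emit:
carry_out(
  steps=[
    [0,0,0,0.05,0.01,0,1],
    [0,0,0,0.05,0.01,0,1],
  ],
)

```text
time: 9.3
position: [0.4868, -0.0743, 0.0473]
tool_rot: [-3.108, -0.234, -0.269]
ft_force: [-5.8, -1.2, 3.3]
grip_width: 0.995
grip_force: 3.1
```

Emit:
carry_out(
  steps=[
    [0,0,0,0.05,0.01,0,1],
    [0,0,0,0.05,0.01,0,1],
  ],
)

```text
time: 9.5
position: [0.4868, -0.0742, 0.0471]
tool_rot: [-3.108, -0.234, -0.268]
ft_force: [-5.9, -1.1, 3.8]
grip_width: 0.996
grip_force: 3.6
```

```bash
cat > ends.py <<'E'
from meas import *
import h
def ends(tag):
    d=h.load(tag); g=cv2.cvtColor(d['pixels'],cv2.COLOR_RGB2GRAY); o=[]
    for side,yp in(('L',-.045),('R',-.245)):
        v=[]
        for xp in np.arange(.49,.565,.006):
            P=[h.C*xp-h.S*yp,h.S*xp+h.C*yp,.056]; c,r=h.proj(d,[P])[0]; r=int(round(r)); c=int(round(c))
            row=g[r,c-9:c+10].astype(float)
            k=abs(np.diff(cv2.GaussianBlur(row[None],(3,1),0)[0])); i=k[1:-1].argmax()+1; w=k[i-1:i+2]
            x=c-9+.5+(w*np.arange(i-1,i+2)).sum()/w.sum(); v.append((h.loc(h.onz(d,(x,r),.056))[1]))
        v=np.array(v); o.append((side,np.median(v).round(4),(v*1000).round(0).astype(int).tolist()))
    return o
if __name__=='__main__':
    import sys
    for t in sys.argv[1:]: print(t,*ends(t),sep='\n')
E
python3 - <<'E'
from h import *
grab('top','t7'); grab('side','s7')
a=cv2.imread('pics/t7.png');b=cv2.imread('pics/s7.png')
cv2.imwrite('pics/t7c.png',cv2.hconcat([cv2.resize(x,(400,600),interpolation=cv2.INTER_CUBIC) for x in(a[125:245,290:370],b[150:240,285:345])]))
E
python3 ends.py t4 t7
```

```text
t4
('L', np.float64(-0.0475), [-47, -47, -43, -48, -48, -41, -64, -67, -56, -47, -57, -49, -25])
('R', np.float64(-0.2427), [-243, -244, -245, -241, -243, -243, -233, -236, -234, -243, -244, -236, -224])
t7
('L', np.float64(-0.0471), [-40, -41, -43, -49, -48, -47, -39, -45, -47, -47, -47, -48, -66])
('R', np.float64(-0.2433), [-255, -255, -255, -251, -243, -243, -245, -245, -242, -243, -243, -233, -234])
```

View pics/t7c.png

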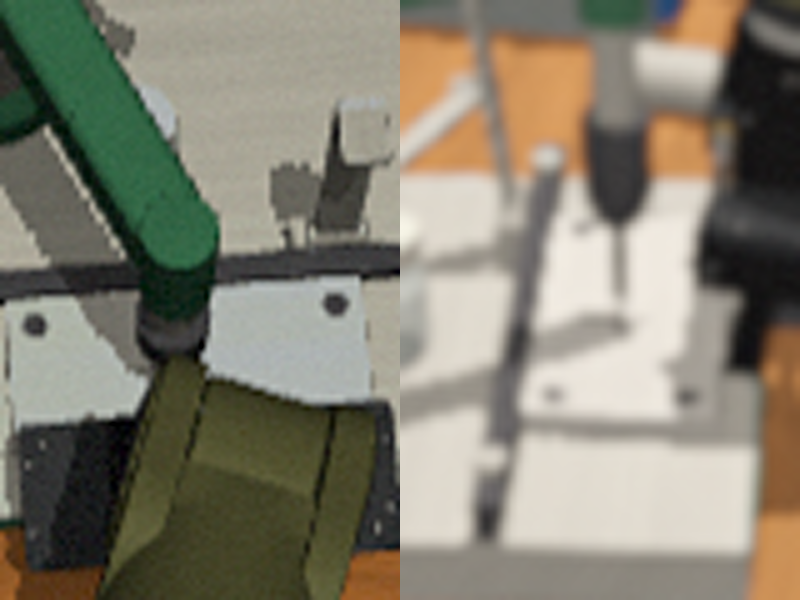

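Flush against the fence. The plate ends give the cross at y' = -0.1332 against a target of -0.134. Next, a quick cross-check in the side view.

```bash
python3 - <<'E'
from h import *
s=load('s7'); s0=load('side0')
f=lambda x,y,z:[C*x-S*y,S*x+C*y,z]
print('pred cross',proj(s,[f(.535,-.134,.056)]),'meas',cross(s,317,198,6))
print('pred tip',proj(s,[f(.535,-.134,.068)]))
g=cv2.cvtColor(s0['pixels'],cv2.COLOR_RGB2GRAY)
# initial cross in side vs top world estimate -> per-camera offset
d=load('top0'); P=onz(d,cross(d,306,213),.056)
p=cross(s0,327,205,7); print('init cross side meas',p,'pred',proj(s0,[P]))
# camera-consistent: bed left(+y) top edge rows at a column
g7=cv2.cvtColor(s['pixels'],cv2.COLOR_RGB2GRAY)
for c in (312,320,328):
    print(c,g7[222:240,c].tolist())
print(proj(s,[f(.535+x,-.134+.18,.04) for x in(-.06,0,.03)]))
E
```

```text
pred cross [[318.00466378 197.97747585]] meas [316.07417219 198.55099338]
pred tip [[317.93029362 195.10151245]]
init cross side meas [327.71590909 205.875     ] pred [[327.99103364 206.3773134 ]]
312 [219, 219, 219, 219, 219, 218, 218, 218, 216, 205, 177, 146, 134, 135, 137, 136, 136, 133]
320 [222, 221, 221, 221, 221, 221, 221, 220, 219, 211, 187, 152, 134, 134, 134, 135, 135, 133]
328 [220, 220, 219, 220, 219, 219, 219, 219, 219, 212, 191, 155, 136, 135, 136, 136, 136, 136]
[[332.43098965 232.16576954]
 [313.98585145 231.69006878]
 [304.79649387 231.45377472]]
```

Emit:
carry_out(
  steps=[
    [0,0,0,0.05,0.01,0,1],
    [0,0,0,0.1,0.015,0,1],
    [0,0,0,0.15,0.02,0,1],
    [0,0,0,0.15,0.02,0,1],
  ],
)

```text
time: 10.0
position: [0.4869, -0.0742, 0.0465]
tool_rot: [-3.108, -0.234, -0.263]
ft_force: [-10.3, -1.8, 6.1]
grip_width: 0.997
grip_force: 5.2
```

Emit:
carry_out(
  steps=[
    [0,0,0,0.05,0.01,0,1],
    [0,0,0,0.1,0.015,0,1],
    [0,0,0,0.1,0.015,0,1],
  ],
)

```text
time: 10.3
position: [0.487, -0.0741, 0.0461]
tool_rot: [-3.108, -0.234, -0.26]
ft_force: [-11.0, -2.5, 6.4]
grip_width: 1.001
grip_force: 6.1
```

Emit:
carry_out(
  steps=[
    [0,0,0,0.05,0.01,0,1],
    [0,0,0,0.1,0.015,0,1],
    [0,0,0,0.15,0.02,0,1],
    [0,0,0,0.15,0.02,0,1],
    [0,0,0,0.15,0.02,0,1],
    [0,0,0,0.15,0.02,0,1],
    [0,0,0,0.15,0.02,0,1],
  ],
)

```text
time: 11.0
position: [0.4871, -0.074, 0.0455]
tool_rot: [-3.108, -0.234, -0.256]
ft_force: [-14.9, -2.6, 7.9]
grip_width: 1.001
grip_force: 7.7
```

Emit:
carry_out(
  steps=[
    [0,0,0,-0.3,-0.05,0,1],
    [0,0,0,-0.6,-0.1,0,1],
    [0,0,0,-1.5,-0.2,0,1],
    [0,0,0,-3.5,-0.5,0,1],
    [0,0,0,-5.0,-0.7,0,1],
    [0,0,0,-5.0,-0.7,0,1],
  ],
)

```text
time: 11.6
position: [0.4414, -0.0802, 0.0478]
tool_rot: [-3.106, -0.234, -0.275]
ft_force: [0.5, 0.8, -0.6]
grip_width: 1.004
grip_force: 0.0
```

```bash
python3 - <<'E'
from h import *
grab('top','t8'); s=grab('side','s8')
st=ctrl.get_state(); print(st['position'],st['tool_rot'],st['ft_force'],st['joint_positions'].round(2))
a=cv2.imread('pics/t8.png');b=cv2.imread('pics/s8.png')
cv2.imwrite('pics/t8c.png',cv2.hconcat([cv2.resize(x,(400,600),interpolation=cv2.INTER_CUBIC) for x in(a[125:245,290:370],b[150:240,285:345])]))
print(cross(s,317,198,6))
E
python3 ends.py t8
```

```text
[ 0.44358851 -0.08020277  0.04851034] [-3.1068819  -0.23444461 -0.277552  ] [-0.08639399  0.55052541  0.79205243] [-0.57 -0.1   0.72  2.28  0.02  0.77 -1.28]
[316.09236453 198.55418719]
t8
('L', np.float64(-0.0477), [-56, -54, -65, -48, -48, -47, -34, -42, -47, -47, -48, -48, -66])
('R', np.float64(-0.2421), [-224, -236, -234, -242, -243, -243, -245, -245, -242, -243, -243, -224, -234])
```

View pics/t8c.png

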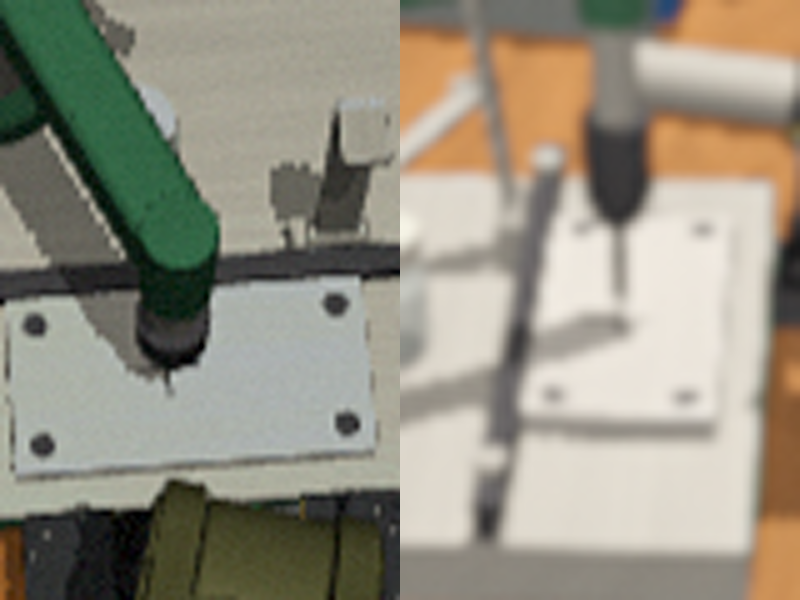

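Emit:
carry_out(
  steps=[
    [0,0,0,-0.5,0,4,0.6],
    [-0.8,5,0,-0.5,-3,8,0.3],
    [-1.5,9.9,0,0.5,-7,11,0],
    [-1.5,9.9,0,2.5,-11,12,0],
    [-1.5,9.9,0,4.8,-14.8,13,0],
    [-1.5,9.9,0,4.8,-14.8,13,0],
  ],
)

```text
time: 12.3
position: [0.4938, -0.2344, 0.1787]
tool_rot: [3.123, 0.229, 0.002]
ft_force: [-0.4, -0.5, -0.2]
grip_width: 0.538
grip_force: 0.0
```

Emit:
carry_out(
  steps=[
    [0,0,8,0,0,2,0],
    [0,0,16,0,0,4,0],
    [0,0,24,0,0,6,0],
    [0,0,32,0,0,8,0],
    [0,0,40,0,0,9,0],
    [0,0,48,0,0,9,0],
    [0,0,56,0,0,9,0],
    [0,0,64,0,0,9,0],
    [0,0,72,0,0,9,0],
    [0,0,80,0,0,9,0],
    [0,0,88,0,0,9,0],
    [0,0,90,0,0,9,0],
  ],
)

```text
time: 13.5
position: [0.4912, -0.2277, 0.2676]
tool_rot: [2.041, 2.386, 0.001]
ft_force: [0.1, -0.1, 0.5]
grip_width: 0.008
grip_force: 0.0
```

```bash
python3 - <<'E'
from meas import *
import h
d=h.grab('top','t9'); st=ctrl.get_state(); print(st['position'],h.loc(st['position']),st['tool_rot'],st['joint_positions'].round(2))
g=cv2.cvtColor(d['pixels'],cv2.COLOR_RGB2GRAY)
for r in(200,201,202,203): print(r,g[r,316:332].tolist())
for p in((323.3,202),(324,202)): print(h.loc(h.onz(d,p,.056)))
# strap tip in both views
f=lambda x,y,z:[h.C*(.535+x)-h.S*(-.134+y),h.S*(.535+x)+h.C*(-.134+y),z]
s=h.load('s8')
for th in(1.6,1.7,1.8):
    P=[f(.068-.164*np.cos(th)+0.0035*np.sin(th),-.098,.0645+.164*np.sin(th))]; print(th,h.proj(d,P),h.proj(s,P))
E
```

```text
[ 0.49119639 -0.22770169  0.26764258] [ 0.45150414 -0.29877411] [2.04203861e+00 2.38584603e+00 4.95009825e-04] [-0.38  0.07  0.81  1.68 -0.05  1.41  0.59]
200 [186, 157, 160, 115, 109, 158, 120, 52, 186, 188, 187, 181, 179, 179, 183, 182]
201 [182, 184, 187, 158, 156, 186, 160, 85, 179, 183, 182, 181, 182, 184, 184, 181]
202 [179, 182, 187, 183, 186, 182, 189, 122, 162, 182, 180, 183, 181, 184, 182, 183]
203 [183, 180, 180, 181, 181, 184, 186, 139, 136, 175, 183, 181, 180, 180, 180, 182]
[ 0.52319092 -0.13237726]
[ 0.52304971 -0.134306  ]
1.6 [[362.28526147 149.40666974]] [[297.47228931 141.44974751]]
1.7 [[361.59654023 143.25871532]] [[292.90074224 141.7174012 ]]
1.8 [[360.85998343 137.48507173]] [[288.43179817 142.40114705]]
```

Emit:
carry_out(
  steps=[
    [0,0,0,4.4,1.5,0,0],
    [0,0,0,8.8,3.0,0,0],
    [0,0,0,13.2,4.4,0,0],
    [0,0,0,17.6,5.9,0,0],
    [0,0,0,22.1,7.4,0,0],
    [0,0,0,22.1,7.4,-3,0],
    [0,0,0,21.9,8.8,-6,0],
    [0,0,0,21.7,10.2,-6.3,0],
    [0,0,0,21.7,10.2,-6.3,0],
  ],
)

```text
time: 14.45
position: [0.7077, -0.1218, 0.2038]
tool_rot: [-2.041, -2.385, -0.002]
ft_force: [0.4, 0.8, 0.3]
grip_width: 0.003
grip_force: 0.0
```

```bash
python3 - <<'E'
from h import *
grab('top','ta'); s=grab('side','sa')
st=ctrl.get_state(); print(st['position'],loc(st['position'])-[.535,-.134],st['tool_rot'],st['ft_force'],st['joint_positions'].round(2))
a=cv2.imread('pics/ta.png');b=cv2.imread('pics/sa.png')
cv2.imwrite('pics/tac.png',cv2.hconcat([cv2.resize(x,(400,600),interpolation=cv2.INTER_CUBIC) for x in(a[65:245,270:390],b[80:245,245:355])]))
h,c,s_=.068,np.cos,np.sin
for th in(1.7,1.45,1.2,.95,.7,.45,.2,0):
    r=.15; px=.068-r*c(th)+.0035*s_(th); pz=.0645+r*s_(th)+.0035*c(th)
    X=px+.015; x=C*(.535+X)-S*(-.134-.098); y=S*(.535+X)+C*(-.134-.098); print(th,'x',round(X,3),'world tcp',round(x,4),round(y,4),round(pz,4))
E
```

```text
[ 0.708132   -0.12578142  0.20662726] [ 0.14626872 -0.09653161] [2.04464766 2.38186451 0.00264412] [-0.3466825  -0.45008038  0.20706478] [-0.34  0.55  0.73  1.3  -0.36  1.42  0.52]
1.7 x 0.106 world tcp 0.6683 -0.1333 0.2128
1.45 x 0.068 world tcp 0.6314 -0.1389 0.2138
1.2 x 0.032 world tcp 0.5953 -0.1444 0.2056
0.95 x -0.001 world tcp 0.5623 -0.1494 0.1885
0.7 x -0.029 world tcp 0.5346 -0.1536 0.1638
0.45 x -0.051 world tcp 0.5138 -0.1567 0.1329
0.2 x -0.063 world tcp 0.5011 -0.1587 0.0977
0 x -0.067 world tcp 0.4975 -0.1592 0.068
```

View pics/tac.png

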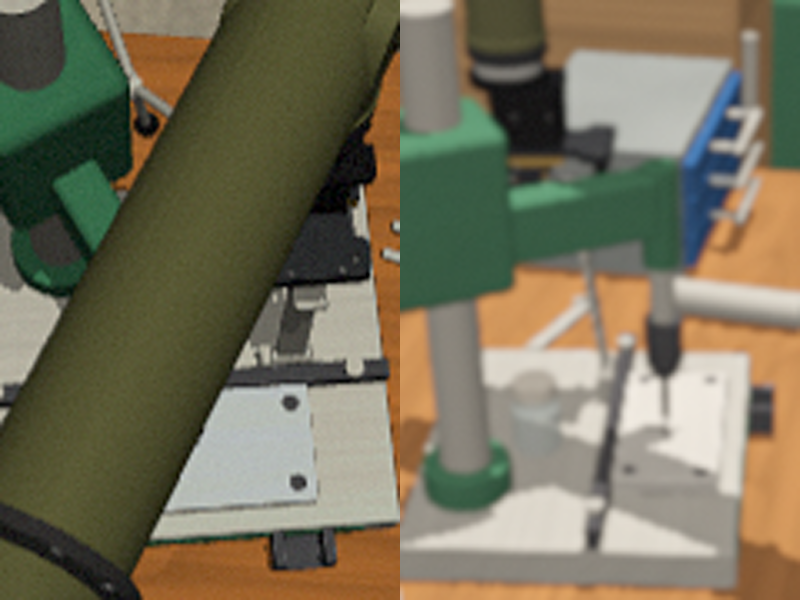

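Emit:
carry_out(
  steps=[
    [0,0,0,-2.5,-0.4,0.5,0],
    [0,0,0,-4.0,-0.6,0.6,0],
    [0,0,0,-5.8,-0.9,0.6,0],
    [0,0,0,-7.6,-1.2,0.6,0],
    [0,0,0,-9.4,-1.5,0.4,0],
    [0,0,0,-11.2,-1.7,0,0],
    [0,0,0,-12.9,-2.0,-0.7,0],
    [0,0,0,-14.5,-2.2,-1.7,0],
    [0,0,0,-15.9,-2.5,-2.8,0],
    [0,0,0,-17.2,-2.7,-4.1,0],
    [0,0,0,-18.3,-2.9,-5.6,0],
    [0,0,0,-19.3,-3.0,-7.2,0],
  ],
)

```text
time: 15.75
position: [0.5153, -0.1585, 0.135]
tool_rot: [2.048, 2.376, 0.006]
ft_force: [0.9, -0.6, 1.2]
grip_width: 0.004
grip_force: 0.7
```

```bash
python3 - <<'E'
from h import *
grab('top','tb'); s=grab('side','sb')
st=ctrl.get_state(); print(st['position'],loc(st['position'])-[.535,-.134],st['ft_force'])
a=cv2.imread('pics/tb.png');b=cv2.imread('pics/sb.png')
cv2.imwrite('pics/tbc.png',cv2.hconcat([cv2.resize(x,(400,600),interpolation=cv2.INTER_CUBIC) for x in(a[125:245,310:390],b[125:245,275:355])]))
E
```

```text
[ 0.51291235 -0.15788432  0.13306674] [-0.05155749 -0.09900187] [0.73361919 0.11966146 0.66900621]
```

View pics/tbc.png

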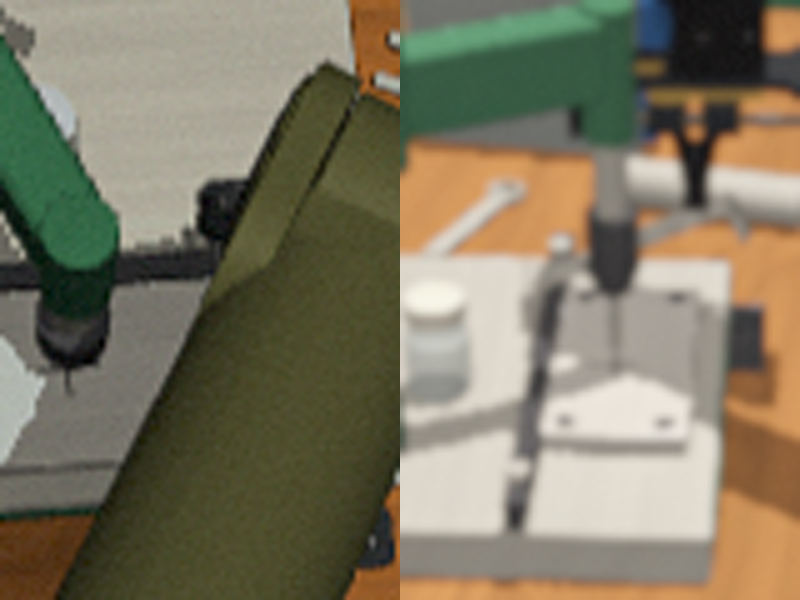

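The strap is following the fingertip at about 0.45 rad, with the tip at side pixel (340,166). That view was my 11th, one over the allowed 10, so I'll work from numbers only from here.

Emit:
carry_out(
  steps=[
    [0,0,0,-0.7,-0.1,-1.6,0],
    [0,0,0,-1.2,-0.2,-3.0,0],
    [0,0,0,-1.5,-0.2,-4.3,0],
    [0,0,0,-1.6,-0.2,-5.3,0],
    [0,0,0,-1.6,-0.2,-6.0,0],
    [0,0,0,-1.6,-0.2,-6.3,0],
    [0,0,0,-1.6,-0.2,-6.3,0],
  ],
)

```text
time: 16.55
position: [0.4979, -0.1583, 0.069]
tool_rot: [-2.047, -2.382, 0.001]
ft_force: [-0.8, -0.4, 0.9]
grip_width: 0.004
grip_force: 0.0
```

Emit:
carry_out(
  steps=[
    [0,0,0,0,0,-0.2,0],
    [0,0,0,0,0,-0.3,0],
    [0,0,0,0,0,-0.3,0],
  ],
)

```text
time: 16.85
position: [0.4985, -0.1584, 0.0683]
tool_rot: [-2.048, -2.382, -0.002]
ft_force: [-4.2, 1.1, 12.1]
grip_width: 0.005
grip_force: 6.3
```

Emit:
carry_out(
  steps=[
    [0,0,0,0,0,-0.1,0],
    [0,0,0,0,0,-0.1,0],
    [0,0,0,0,0,1,0],
    [0,0,0,0,0,4,0],
    [0,0,0,0,-3,8,0],
    [0,0,0,0,-8,10,0],
    [0,0,0,0,-13,12,0],
    [0,0,0,0,-17,13,0],
    [0,0,0,0,-17,13,0],
    [0,0,0,0,-17,13,0],
  ],
)

```text
time: 17.85
position: [0.4977, -0.33, 0.1969]
tool_rot: [2.051, 2.378, -0.001]
ft_force: [0.2, 1.6, -0.3]
grip_width: 0.006
grip_force: 0.0
```

```bash
python3 ends.py t8; python3 - <<'E'
from meas import *
import h
d=h.grab('top','tc'); h.grab('side','sc'); st=ctrl.get_state(); print(st['position'],st['ft_force'],abs(st['qd']).max())
g=cv2.cvtColor(d['pixels'],cv2.COLOR_RGB2GRAY); a=h.load('t8'); g8=cv2.cvtColor(a['pixels'],cv2.COLOR_RGB2GRAY)
f=lambda x,y,z:[h.C*(.535+x)-h.S*(-.134+y),h.S*(.535+x)+h.C*(-.134+y),z]
# strap: pixels along its closed axis, changed vs t8; lip end
for x in(-.10,-.0955,-.09,-.06,-.03,0,.03,.06):
    c,r=h.proj(d,[f(x,-.098,.068)])[0]; print(x,(round(c,1),round(r,1)),g[int(round(r)),int(round(c))-8:int(round(c))+9].tolist())
c,r=h.proj(d,[f(-.096,-.098,.068)])[0]; print('end',r,g[int(r)-8:int(r)+9,int(round(c))].tolist())
for q in(200,201,202,203): print(g[q,318:330].tolist())
E
python3 ends.py tc
```

```text
t8
('L', np.float64(-0.0477), [-56, -54, -65, -48, -48, -47, -34, -42, -47, -47, -48, -48, -66])
('R', np.float64(-0.2421), [-224, -236, -234, -242, -243, -243, -245, -245, -242, -243, -243, -224, -234])
[ 0.49857557 -0.32683185  0.19604438] [0.02664794 1.06422664 0.52471483] 0.017440033579421175
-0.1 (np.float64(362.6), np.float64(230.3)) [37, 36, 37, 51, 44, 44, 36, 44, 44, 47, 43, 29, 23, 31, 41, 51, 64]
-0.0955 (np.float64(362.5), np.float64(228.7)) [38, 43, 40, 33, 70, 81, 88, 84, 85, 89, 92, 91, 75, 29, 38, 39, 48]
-0.09 (np.float64(362.3), np.float64(226.7)) [38, 35, 34, 37, 105, 106, 106, 102, 106, 99, 99, 101, 116, 51, 37, 38, 50]
-0.06 (np.float64(361.2), np.float64(215.8)) [105, 118, 77, 62, 160, 181, 148, 146, 105, 98, 100, 102, 117, 110, 102, 106, 105]
-0.03 (np.float64(360.2), np.float64(205.0)) [180, 183, 187, 108, 176, 173, 173, 176, 175, 175, 169, 173, 179, 176, 175, 178, 176]
0 (np.float64(359.2), np.float64(194.3)) [179, 185, 185, 104, 175, 170, 175, 174, 172, 175, 164, 171, 178, 173, 173, 173, 176]
0.03 (np.float64(358.2), np.float64(183.8)) [182, 182, 190, 105, 177, 169, 175, 170, 172, 174, 167, 172, 176, 177, 174, 176, 175]
0.06 (np.float64(357.2), np.float64(173.3)) [162, 168, 103, 115, 157, 155, 151, 155, 157, 156, 157, 162, 132, 91, 87, 114, 112]
end 228.86096476463 [105, 104, 103, 103, 102, 101, 104, 99, 112, 89, 44, 38, 42, 38, 38, 47, 62]
[159, 117, 115, 158, 122, 60, 184, 187, 186, 183, 184, 182]
[189, 157, 156, 185, 163, 79, 183, 185, 182, 184, 182, 180]
[185, 181, 184, 183, 188, 125, 160, 182, 182, 186, 181, 178]
[180, 179, 183, 180, 181, 142, 137, 179, 183, 182, 182, 181]
tc
('L', np.float64(-0.0476), [-64, -54, -65, -48, -48, -41, -46, -47, -47, -47, -48, -48, -66])
('R', np.float64(-0.2243), [-244, -244, -255, -261, -265, -223, -224, -224, -222, -222, -223, -224, -224])
```

```bash
python3 -c "
from bench import ctrl
print(ctrl.close_job())"
```

```text
the job is handed in; nothing more can be done
None
```

The job is handed in at about 18 s: the plate is flush on the fence after one press of about 15 N, its cross measures 1 to 1.5 mm sideways of the drill tip, and the strap is home in its catch; I viewed 11 pictures, one over the allowed 10.

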